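# Lock the service panel of a tensile tester's controller

### The arm

A 7-joint arm with a two-finger parallel gripper is mounted at the origin on the work surface. World frame = base frame: x ahead of the robot, y to its left, z up, the work surface at z = 0. Lengths are in m, angles in rad, forces in N, time in s.
With the tool pointing down it reaches from about 0.35 to 0.9 m from the base axis. Payload 8.1 kg.
Tool frame: the origin (TCP) lies at the very end of the fingers, on their centre line; the grasp point (between the pads) lies 19 mm behind it (grasp_offset is the distance from the TCP to the grasp point, in m); z points along the fingers, y is the line along which they close (so a half turn about z gives the same grasp; the last joint's range is limited). The gripper opens to 92 mm and grips with 3 to 60 N. Pads are 19 mm wide; open, the fingers measure 130 mm over their backs; the gripper's body (75 mm by 190 mm) begins 47 mm behind the grasp point.
Start: joints at [-1.432, 0.434, 0.025, 1.573, -0.012, 1.134, -0.075], TCP at [0.15, 0.607, 0.193] pointing down, gripper open.
Joint ranges: [-2.62, 2.62], [-0.44, 2.09], [-1.27, 1.32], [0.08, 2.57], [-1.32, 4.46], [0.12, 2], [-2.74, 2.74]. Speed limits (rad/s): [2.22, 2.22, 3.01, 3.01, 3.14, 3.14, 3.14].

### API

Orientations are given as a rotation vector (axis times angle).
In Python, from cell import observe, get_image, camera_params, sign_off, silhouettes, grasp_offset gives the robot as it stands. The module is installed in compiled form; this text tells all that it offers.
- The arm moves only by the tool jog_arm, never from a script. Its argument "motion" is a list that holds one entry, the list of rows, each a list of 7 numbers: the shift along the tool's x, y, z in m, then the turn, a rotation vector about the tool's x, y, z in rad, then the closure, from -1 (fully open) to 1 (shut), so that 0 is half open. In form: [[[dx, dy, dz, wx, wy, wz, hand], ...]]. A call has 1 to 10 rows; each row is the pose to reach, as a shift and turn from the pose commanded when the call began, along the tool's axes at that moment; what a row does not reach only later rows make up. A row lasts 1/12 s, in which the tool goes at most 41.7 mm and 7.16 degrees, less where a joint would pass 70% of its speed; a pose out of reach is approached as far as the arm can. A call with a gripper value outside its range is refused whole. The fingers move at their own pace and stop on an object; "force" is the grip in N (left out, the last holds). Time passes only in rows, so rows that repeat a pose let the fingers close. It gives the time, the measured TCP pose, the force, the opening and the grip force at its end, in the units of the state.
- observe(): the state, without advancing time (a new reading comes with each control period).
- get_image(name): name is "scene" or "top"; returns the picture (384x512x3 uint8, red, green, blue); there is no depth.
- camera_params(name): a dict with "vertical_fov" (degrees; the focal length in pixels is half the picture's height over the tangent of half this angle, whatever the lens; pixels are square), "cx", "cy" (the principal point, pixels), "dist_coeffs" ([k1, k2, p1, p2, k3] as OpenCV has them; the pictures are not rectified), "T" (4x4, takes a point from camera to world coordinates). Camera axes: x right, y down, z forward; pixel columns grow to the right and rows downward; lengths in m; the calibration is good to about 2 mm. A picture is of the moment at which its call begins. camera_params takes no time and is no camera call.
- sign_off(): hands the job in; it is judged then, once.
Trained networks look in the newest picture that a camera, given by its name, has taken for a name from the list of things; names that differ only in an ending like _2 or _b are one class to them, and where a whole thing is asked for, a point or a joint stands for the part that bears it (a point fixed in the world has none). Each returns a list of dicts, best first, with "p" (0 to 1); they miss things now and then, are a little off and sometimes report something else, mostly with a low value. They report only what shows in the picture. A call takes as long as a camera call.
- silhouettes(query, camera): "mask" (384x512 bool, what is visible of it) and "pixel" ([column, row] in pixels, amid what is visible of it).
The state is a dict: "clock": time; "joints": joint angles; "dq": joint speeds; "joint_efforts": joint torques, N m; "position": TCP position; "ee_rot": TCP orientation; "force": force on the tool from outside, world axes, zero at the start; "ft_torque": the same for the moment, N m; "width": opening from 0.0 (shut) to 1.0 (fully open); "gripper_force": force on a finger pad.
Only numpy, scipy, OpenCV 4.12 (cv2) and the standard library are available. Lean on these libraries where they do the work, as an engineer would, in place of code of your own. Each camera call takes 0.05 s, during which the arm holds its last target. There are 200 camera calls.

### The job

The service panel on top of the controller box is sprung slightly ajar. With a fingertip set in the slot of its round fastener, press the panel down flush and turn the fastener a quarter turn clockwise, all the way to its stop, so that the panel stays locked down by itself; then take the hand away. Only push and turn: do not open the panel further, and leave the weight, the bottle and the clamp jaw where they stand.

Things in the scene. Friction and masses are not known exactly. Their poses are not given: they have to be found in the camera images.
- controller: Cream box with blue plinth, fixed to the bench; place and yaw vary. 316 mm (its x) by 300 mm, 101 mm high. Origin: centre of its underside, on the bench; z up, -x side roughly faces the robot. The panel covers x = -155 to 75 mm of its top; behind it, x = 77 to 160 mm, is a rigid deck 101 mm high. With the panel shut the centre of the fastener's face is at (-90, 0, 101) mm in this frame.
- panel (a joint): Angle (rad) of the panel, 230 x 300 mm, 18 mm thick, hinged at its far edge (x = 75, z = 83 mm in the controller frame); its near edge rises as it opens. 0 = shut, flush with the deck, rigid stop. A spring holds it ajar at about 0.10 to 0.14 (fastener some 20 mm up); holding it shut takes 5 to 7 N down at the fastener. Unlocked, it springs up when let go.
- fastener (a joint): Angle (rad), growing clockwise from above. 0 = unlocked (slot along controller x), 1.571 = locked, rigid stop (slot along controller y). Starts at 0 to 0.35; friction 0.12 N m, stays where left. Its cam tongue passes under a fixed lip from about 1.1 rad on, only while the panel is pressed shut. Turned while ajar, the tongue lies on the lip and keeps the panel from shutting: turn it back first.
- slot (a point): Centre of the face of the round aluminium fastener, 93 mm across, flush in the panel 165 mm from the hinge. x axis: along the slot; z: out of the panel (up). The slot crosses the whole disc through its centre: 30 mm wide (2 mm chamfers), 93 mm long, 12 mm deep, flat dark floor, ends closed by the rim of the panel's hole. It turns with the fastener and tilts with the panel.
- weight: Bystander: steel calibration weight with a knob, 44 mm across, 70 mm high, loose on the bench beside the controller. Origin: centre of its underside.
- bottle: Bystander: white bottle, 52 mm across, 125 mm high, loose on the bench beside the controller. Origin: centre of its underside.
- jaw: Bystander: steel clamp jaw, a block 34 by 50 by 22 mm with a 22 mm round stub on top (40 mm high in all), loose on the deck of the controller behind the panel. Origin: centre of its underside.

How it is judged:
By the outcome, as a careful person would: the job done as asked, in the order asked, and still so for the second after the job is handed in, with the robot touching nothing.
It also fails if it takes over 38 s, if anything falls off the work surface, if the arm or the gripper's body presses on something with over 40 N, if the wrist force passes 120 N, or if a joint passes its speed limit or range.

## Working session

There is one attempt and no reset: what is moved stays moved. The work goes in short steps, Python scripts to look and compute and a tool call to move; the robot and the scene stay as the last step left them, time stands still between calls to the robot, and variables do not carry over. Pictures are saved under pics/ and viewed, at most 10 in all, crops included, and the job is handed in when it is done.

Besides the shell and the picture viewer there is one more tool, called after "Request:" as name(argument=value, ...) on one line, values as JSON. jog_arm: Moves the arm, as the interface text tells. Its arguments: {"type":"object","properties":{"motion":{"type":"array"},"force":{"type":"number"}},"required":["motion"]}

```bash
mkdir -p pics; python3 - <<'E'
from cell import *
import cv2,numpy as np
print(observe()); print(grasp_offset)
for c in("scene","top"):
    im=get_image(c); cv2.imwrite(f"pics/{c}0.png",im[:,:,::-1]); p=camera_params(c); print(c,p)
    for q in("controller","panel","fastener","slot","weight","bottle","jaw"):
        for s in silhouettes(q,c)[:2]: print(q,round(s["p"],2),s["pixel"],s["mask"].sum())
E
```

```text
{'clock': 0.0, 'joints': array([-1.43160281,  0.43522056,  0.02498328,  1.57412081, -0.01161785,
        1.13399922, -0.07511562]), 'dq': array([ 5.82264096e-05,  8.44765107e-04,  6.21051505e-04, -8.95182339e-04,
        3.73710120e-04,  1.29758711e-03,  3.08564232e-04]), 'joint_efforts': array([ 6.78058859e-04, -6.67863250e+01,  9.85338986e-01, -3.14465904e+01,
       -6.04523253e-02,  4.28835943e-02,  1.47127748e-04]), 'position': array([0.14957509, 0.60623993, 0.19193747]), 'ee_rot': array([-3.79036403e-01, -3.11858154e+00,  2.51564205e-03]), 'force': array([-0.33323121, -0.42290815,  0.18933012]), 'ft_torque': array([-0.00987754, -0.00105027, -0.03722788]), 'gripper_force': 0.0, 'width': 1.0012186554837292}
0.0188
scene {'vertical_fov': 47.493580273964525, 'cx': 259.3305547216754, 'cy': 190.4380988726476, 'dist_coeffs': array([-0.0894963,  0.       ,  0.       ,  0.       ,  0.       ]), 'T': array([[ 0.58423285,  0.54249131, -0.60363495,  1.16902304],
       [ 0.81128954, -0.37027335,  0.4524455 , -0.38414723],
       [ 0.02193782, -0.75405625, -0.65644338,  0.65826947],
       
[... 296 characters left out ...]
fov': 51.27104772758754, 'cx': 253.24331658137163, 'cy': 193.81940904124704, 'dist_coeffs': array([-0.10060051,  0.        ,  0.        ,  0.        ,  0.        ]), 'T': array([[-0.0056427 , -0.99790442,  0.06445879,  0.5825975 ],
       [-0.99997928,  0.00543114, -0.00345683,  0.01089648],
       [ 0.0030995 , -0.06447696, -0.99791438,  1.12357971],
       [ 0.        ,  0.        ,  0.        ,  1.        ]])}
controller 0.81 [215.6, 203.0] 14166
panel 0.7 [225.9, 217.0] 11090
fastener 0.57 [225.8, 236.9] 1040
slot 0.66 [226.9, 234.9] 1115
weight 0.7 [315.0, 210.4] 196
weight 0.22 [226.3, 237.1] 1099
bottle 0.78 [142.3, 224.6] 420
bottle 0.63 [225.8, 236.8] 1116
jaw 0.8 [211.7, 157.3] 281
```

View pics/scene0.png

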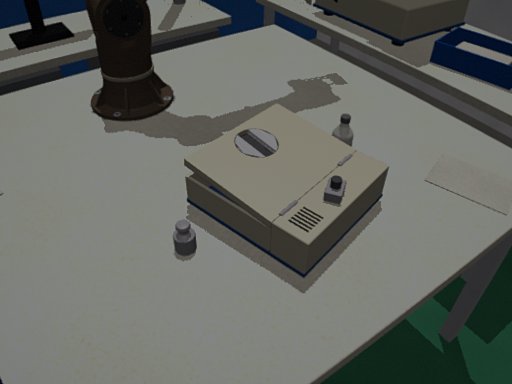

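View pics/top0.png

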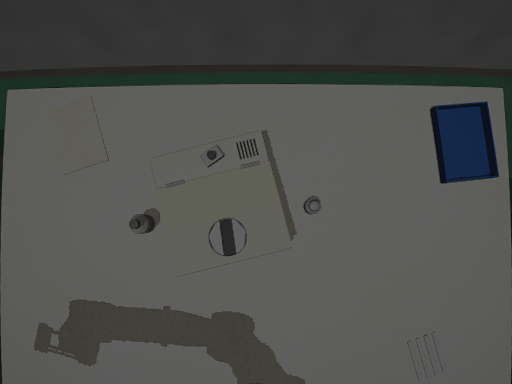

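The top view shows the disc at about (228,237), with its slot roughly along the image rows. The bottle is at (142,224), the weight at (314,205) and the jaw at (212,156). In the scene view the disc is at (257,142). Next I fit the controller pose and the slot angle.

```bash
cat > m.py <<'E'
from cell import *
import cv2,numpy as np
from scipy.optimize import least_squares
from scipy.spatial.transform import Rotation as R
def K(p):
    f=192/np.tan(np.radians(p["vertical_fov"])/2); return np.array([[f,0,p["cx"]],[0,f,p["cy"]],[0,0,1]])
def proj(c,P):
    p=camera_params(c); W=np.linalg.inv(p["T"])
    return cv2.projectPoints(np.float64(P).reshape(-1,1,3),cv2.Rodrigues(W[:3,:3])[0],W[:3,3],K(p),p["dist_coeffs"])[0][:,0]
def onplane(c,uv,z):
    p=camera_params(c); n=cv2.undistortPoints(np.float64(uv).reshape(-1,1,2),K(p),p["dist_coeffs"])[:,0]
    d=np.c_[n,np.ones(len(n))]@p["T"][:3,:3].T; o=p["T"][:3,3]; return o+d*((z-o[2])/d[:,2])[:,None]
def pan(a,P): # panel-frame pts (shut coords, controller frame) opened by a about hinge
    h=np.array([.075,0,.083]); q=np.atleast_2d(P)-h; return R.from_rotvec([0,a,0]).apply(q)+h
def world(v,P): return R.from_rotvec([0,0,v[2]]).apply(P)+[v[0],v[1],0]
E
python3 - <<'E'
from m import *
pc=[[-.155,.15,.101],[-.155,-.15,.101]]; dk=[[.16,.15,.101],[.16,-.15,.101]]; ob={}
for c,pts in(("top",[[150,157],[265,131],[178,277],[291,248]]),("scene",[[387,168],[303,243],[279,106],[187,163]])):
    im=get_image(c); g=cv2.cvtColor(im,cv2.COLOR_RGB2GRAY)
    q=cv2.cornerSubPix(g,np.float32(pts).reshape(-1,1,2),(4,4),(-1,-1),(3,50,.01))[:,0]; print(c,q.tolist())
    s=silhouettes("slot",c)[0]; m=s["mask"].astype(np.uint8); cn=max(cv2.findContours(m,0,1)[0],key=cv2.contourArea)
    e=cv2.fitEllipse(cv2.convexHull(cn)); print(e)
    mm=np.zeros_like(m); cv2.ellipse(mm,(e[0],(e[1][0]*.85,e[1][1]*.85),e[2]),1,-1)
    t,_=cv2.threshold(g[mm>0],0,255,cv2.THRESH_OTSU); ys,xs=np.nonzero((mm>0)&(g<t)); ob[c]=(q,e[0],np.c_[xs,ys].astype(float))
def res(v):
    r=[]
    for c in ob:
        P=np.r_[dk,pan(v[3],pc),pan(v[3],[-.09,0,.101])]; 
        r.append(proj(c,world(v,P))-np.r_[ob[c][0],[ob[c][1]]])
    return np.concatenate(r).ravel()
s=least_squares(res,[.6,.08,-.2,.12],loss="soft_l1"); v=s.x; print("x,y,yaw,pan",v,"\n",res(v).reshape(2,5,2).round(1).tolist())
print("slot world",world(v,pan(v[3],[-.09,0,.101])),"shut",world(v,[[-.09,0,.101]]))
for c in ob:
    P=onplane(c,ob[c][2],.108+0*.0)[:,:2]; w,V=np.linalg.eigh(np.cov(P.T)); d=V[:,1]; a=np.arctan2(d[1],d[0]); 
    print(c,"slot dir",np.degrees((a+np.pi/2)%np.pi-np.pi/2),"yaw",np.degrees(v[2]),np.sqrt(w),P.mean(0))
o=observe(); print(o["clock"],R.from_rotvec(o["ee_rot"]).as_matrix().round(3).tolist())
im=get_image("top")[110:300,110:340]; cv2.imwrite("pics/t1.png",cv2.resize(np.clip(im*1.8,0,255).astype(np.uint8),None,fx=3,fy=3)[:,:,::-1])
E
```

```text
top [[149.41172790527344, 160.29310607910156], [266.80560302734375, 129.556396484375], [178.63949584960938, 275.7809753417969], [290.90155029296875, 246.7772216796875]]Traceback (most recent call last):
  File "<stdin>", line 6, in <module>
IndexError: list index out of range
```

```bash
cat > fit.py <<'E'
from m import *
pc=[[-.155,.15,.101],[-.155,-.15,.101]]; dk=[[.16,.15,.101],[.16,-.15,.101]]; ob={}
for c,pts in(("top",[[150,158],[265,130],[178,277],[291,248]]),("scene",[[387,168],[303,243],[279,106],[187,163]])):
    S=[]
    while not S:
        im=get_image(c); S=[s for q in("slot","fastener") for s in silhouettes(q,c) if 600<s["mask"].sum()<1500 and s["p"]>.3]
    g=cv2.cvtColor(im,cv2.COLOR_RGB2GRAY)
    q=cv2.cornerSubPix(g,np.float32(pts).reshape(-1,1,2),(3,3),(-1,-1),(3,50,.01))[:,0]; print(c,q.round(1).tolist())
    m=S[0]["mask"].astype(np.uint8); cn=max(cv2.findContours(m,0,1)[0],key=cv2.contourArea)
    e=cv2.fitEllipse(cv2.convexHull(cn)); print(e)
    mm=np.zeros_like(m); cv2.ellipse(mm,(e[0],(e[1][0]*.85,e[1][1]*.85),e[2]),1,-1)
    t,_=cv2.threshold(g[mm>0],0,255,cv2.THRESH_OTSU); ys,xs=np.nonzero((mm>0)&(g<t)); ob[c]=(q,e[0],np.c_[xs,ys].astype(float))
def res(v):
    r=[]
    for c in ob:
        P=np.r_[dk,pan(v[3],pc),pan(v[3],[-.09,0,.101])]
        r.append(proj(c,world(v,P))-np.r_[ob[c][0],[ob[c][1]]])
    return np.concatenate(r).ravel()
s=least_squares(res,[.6,.08,-.2,.12],loss="soft_l1"); v=s.x; print("x,y,yaw,pan",v,"\n",res(v).reshape(2,5,2).round(1).tolist())
print("slot world",world(v,pan(v[3],[-.09,0,.101])),"shut",world(v,[[-.09,0,.101]]))
for c in ob:
    P=onplane(c,ob[c][2],.12)[:,:2]; w,V=np.linalg.eigh(np.cov(P.T)); d=V[:,1]; a=np.arctan2(d[1],d[0])
    print(c,"slot dir",np.degrees((a+np.pi/2)%np.pi-np.pi/2),"yaw",np.degrees(v[2]),np.sqrt(w),P.mean(0))
o=observe(); print(o["clock"],R.from_rotvec(o["ee_rot"]).as_matrix().round(3).tolist())
im=get_image("top")[110:300,110:340]; cv2.imwrite("pics/t1.png",cv2.resize(np.clip(im*1.8,0,255).astype(np.uint8),None,fx=3,fy=3)[:,:,::-1])
E
python3 fit.py
```

```text
top [[149.3000030517578, 160.60000610351562], [266.79998779296875, 129.5], [180.10000610351562, 275.6000061035156], [291.5, 246.5]]
((227.5216522216797, 236.66961669921875), (37.056549072265625, 37.65980911254883), 83.15680694580078)
scene [[388.70001220703125, 166.10000610351562], [303.0, 243.0], [279.0, 106.0], [187.0, 163.0]]
((256.4956359863281, 142.99810791015625), (28.240556716918945, 44.26008605957031), 96.8831787109375)
x,y,yaw,pan [0.62575356 0.09263881 0.22527285 0.0774592 ] 
 [[[0.7, -4.5], [-4.2, 0.2], [-5.2, 0.2], [0.0, 1.9], [-0.1, 0.1]], [[1.0, -0.2], [2.1, 1.6], [-2.5, 0.2], [-4.4, -2.2], [-1.2, 1.3]]]
slot world [[0.5398675  0.07295694 0.11371402]] shut [[0.53802757 0.0725353  0.101     ]]
top slot dir 7.835886306464701 yaw 12.907183555955541 [0.00912111 0.02266601] [0.54041458 0.07279207]
scene slot dir 0.7521611593419469 yaw 12.907183555955541 [0.00883588 0.02643971] [0.54416091 0.07284953]
1.2 [[-0.971, 0.24, 0.0], [0.24, 0.971, 0.0], [0.0, 0.0, -1.0]]
```

View pics/t1.png

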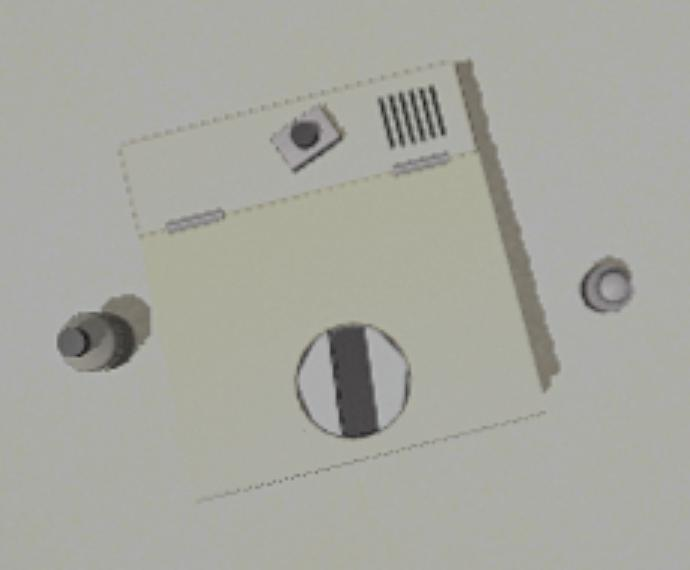

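The crop gives the corners as deck (150.3,159) and (262,130.3), and panel near edge (176.3,276.7) and (291.7,247.3). I refit with these.

```bash
sed -i 's/\[\[150,158\].*\[291,248\]\]/[[150.3,159],[262,130.3],[176.3,276.7],[291.7,247.3]]/; s/    q=cv2.cornerSubPix.*/    q=np.array(pts)/' fit.py; python3 fit.py
```

```text
((227.6055145263672, 236.6715850830078), (36.28754806518555, 37.34916687011719), 60.912593841552734)
((256.29901123046875, 142.98265075683594), (27.551523208618164, 40.4749755859375), 96.09237670898438)
x,y,yaw,pan [0.62446786 0.09270315 0.22752366 0.07548496] 
 [[[-0.4, -2.3], [0.4, -0.2], [-1.2, -0.4], [-0.1, 1.4], [-0.1, 0.6]], [[2.1, -2.5], [1.9, 1.1], [-3.0, 0.2], [-4.7, -2.2], [-1.4, 1.2]]]
slot world [[0.53856755 0.07281442 0.11339194]] shut [[0.53678735 0.07240224 0.101     ]]
top slot dir 7.388883294386451 yaw 13.036145577891602 [0.00911662 0.02244123] [0.54040966 0.07280853]
scene slot dir 0.142867625787751 yaw 13.036145577891602 [0.00863365 0.0248446 ] [0.54352461 0.0729486 ]
1.55 [[-0.971, 0.24, 0.0], [0.24, 0.971, 0.0], [-0.0, 0.0, -1.0]]
```

Request:
jog_arm(motion=[[[-0.025,-0.021,0,0,0,0.06,0.35],[-0.05,-0.042,0,0,0,0.12,0.35],[-0.08,-0.067,0,0,0,0.19,0.35],[-0.11,-0.093,0,0,0,0.26,0.35],[-0.14,-0.118,0,0,0,0.33,0.35],[-0.17,-0.143,0,0,0,0.4,0.35],[-0.2,-0.168,0,0,0,0.47,0.35],[-0.23,-0.194,0,0,0,0.54,0.35],[-0.25,-0.21,0,0,0,0.6,0.35],[-0.26,-0.22,0,0,0,0.62,0.35]]])

```text
clock: 2.43
position: [0.3518, 0.3278, 0.1931]
ee_rot: [1.323, 2.848, 0.001]
force: [1.0, 0.5, 0.2]
width: 0.344
gripper_force: 0.0
```

```bash
cat > go.py <<'E'
from m import *
import sys
x,y,z,a=map(float,sys.argv[1:5]) # target TCP, tool-y heading (deg)
o=observe(); M=R.from_rotvec(o["ee_rot"]); Y=M.as_matrix()[:,1]
print("t",o["clock"],"p",o["position"].round(4),"yhead",np.degrees(np.arctan2(Y[1],Y[0])).round(2),"w",o["width"],"F",o["force"].round(1),"T",o["ft_torque"].round(2))
print("shift",M.inv().apply(np.array([x,y,z])-o["position"]).round(4),"joints",o["joints"].round(2))
b=np.radians(a); Y=np.array([np.cos(b),np.sin(b),0]); Z=np.array([0,0,-1.]); T=R.from_matrix(np.c_[np.cross(Y,Z),Y,Z])
print("turn",(M.inv()*T).as_rotvec().round(4))
E
python3 go.py .537 .0725 .17 7.4
```

```text
t 2.4333 p [0.3518 0.3278 0.1931] yhead 40.18 w 0.3438594368560125 F [1.  0.5 0.2] T [-0.05  0.01  0.03]
shift [-0.3145 -0.0232  0.0233] joints [-1.08  0.2   0.26  1.93 -0.06  1.02 -0.09]
turn [9.000e-04 5.000e-04 5.721e-01]
```

Request:
jog_arm(motion=[[[-0.03,-0.002,0.002,0,0,0.06,0.35],[-0.06,-0.004,0.004,0,0,0.12,0.35],[-0.1,-0.007,0.007,0,0,0.18,0.35],[-0.14,-0.01,0.01,0,0,0.25,0.35],[-0.18,-0.013,0.013,0,0,0.32,0.35],[-0.22,-0.016,0.016,0,0,0.39,0.35],[-0.26,-0.019,0.019,0,0,0.47,0.35],[-0.295,-0.022,0.022,0,0,0.54,0.35],[-0.3145,-0.0232,0.0233,0,0,0.572,0.35],[-0.3145,-0.0232,0.0233,0,0,0.572,0.35]]])

```text
clock: 3.27
position: [0.5389, 0.0731, 0.1693]
ee_rot: [2.07, 2.36, -0.001]
force: [-0.5, 0.6, 0.3]
width: 0.327
gripper_force: 0.0
```

```bash
python3 go.py .537 .0725 .135 7.4; python3 - <<'E'
from m import *
im=get_image("scene")[60:210,150:350]; cv2.imwrite("pics/s2.png",cv2.resize(np.clip(im*1.8,0,255).astype(np.uint8),None,fx=3.5,fy=3.5)[:,:,::-1])
E
```

```text
t 3.2667 p [0.5389 0.0731 0.1693] yhead 7.48 w 0.32677089455597247 F [-0.5  0.6  0.3] T [-0.07  0.07 -0.01]
shift [-0.0003 -0.002   0.0343] joints [-0.63  0.34  0.52  1.84 -0.2   1.01  0.1 ]
turn [0.0012 0.0023 0.0015]
```

View pics/s2.png

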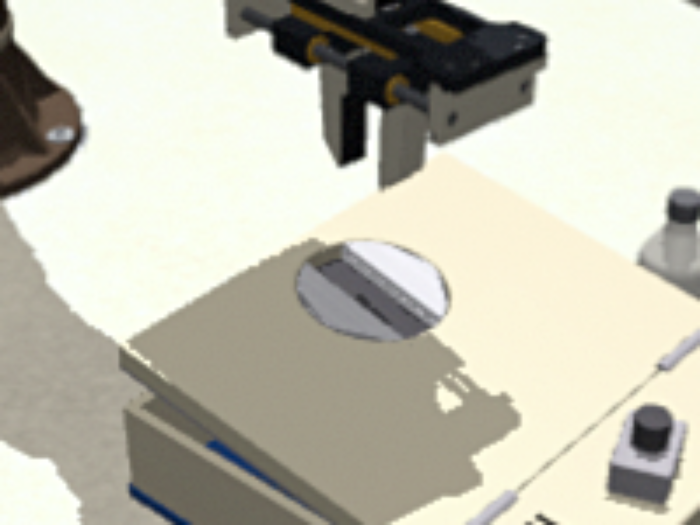

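The gripper hangs over the disc. This crop gives cleaner panel corners at scene (184.3,159.4) and (278,104.9), so I refit quickly with them.

```bash
python3 - <<'E'
from m import *
pc=[[-.155,.15,.101],[-.155,-.15,.101]]; dk=[[.16,.15,.101],[.16,-.15,.101]]
ob={"top":[[150.3,159],[262,130.3],[176.3,276.7],[291.7,247.3],[227.6,236.7]],"scene":[[387,168],[303,243],[278,104.9],[184.3,159.4],[256.4,142.9]]}
f=lambda v:np.concatenate([proj(c,world(v,np.r_[dk,pan(v[3],pc),pan(v[3],[-.09,0,.101])]))-ob[c] for c in ob]).ravel()
v=least_squares(f,[.62,.09,.22,.1],loss="soft_l1").x; print(v,f(v).reshape(2,5,2).round(1).tolist())
print(world(v,pan(v[3],[-.09,0,.101])),world(v,[[-.09,0,.101]]))
# triangulate the disc centre alone
g=lambda p:np.r_[proj("top",p)[0]-ob["top"][4],proj("scene",p)[0]-ob["scene"][4]]
s=least_squares(g,[.54,.07,.11]); print(s.x,s.fun)
E
```

```text
[0.62427851 0.09255134 0.22630313 0.09382975] [[[-0.3, -2.3], [0.5, -0.1], [-1.7, -0.4], [0.0, 1.4], [-0.2, 0.5]], [[2.0, -2.5], [1.6, 1.1], [-1.7, -0.2], [-2.1, -0.2], [-1.3, 0.2]]]
[[0.53892403 0.07289871 0.11638002]] [[0.53657328 0.07235746 0.101     ]]
[0.54112154 0.07347869 0.1178582 ] [-0.48840818 -0.33845219 -0.51185043  0.00648219]
```

Request:
jog_arm(motion=[[[0,-0.001,0.015,0,0,0,0.35],[0,-0.001,0.03,0,0,0,0.35],[0,-0.001,0.04,0,0,0,0.35],[0,-0.001,0.047,0,0,0,0.35],[0,-0.001,0.053,0,0,0,0.35],[0,-0.001,0.058,0,0,0,0.35],[0,-0.001,0.062,0,0,0,0.35],[0,-0.001,0.062,0,0,0,0.35]]])

```text
clock: 3.98
position: [0.5353, 0.0771, 0.1069]
ee_rot: [-2.064, -2.368, 0.001]
force: [0.4, 0.0, -0.2]
width: 0.326
gripper_force: 0.0
```

```bash
python3 go.py .538 .0728 .085 7.4; python3 - <<'E'
from m import *
im=get_image("scene")[60:210,150:350]; cv2.imwrite("pics/s3.png",cv2.resize(np.clip(im*1.8,0,255).astype(np.uint8),None,fx=3.5,fy=3.5)[:,:,::-1])
E
```

```text
t 3.9833 p [0.5353 0.0771 0.1069] yhead 7.86 w 0.3256418473119172 F [ 0.4  0.  -0.2] T [-0.15  0.07 -0.03]
shift [-0.0047  0.0021  0.0219] joints [-0.6   0.41  0.49  1.91 -0.25  0.87  0.15]
turn [-0.0006 -0.      0.0081]
```

View pics/s3.png

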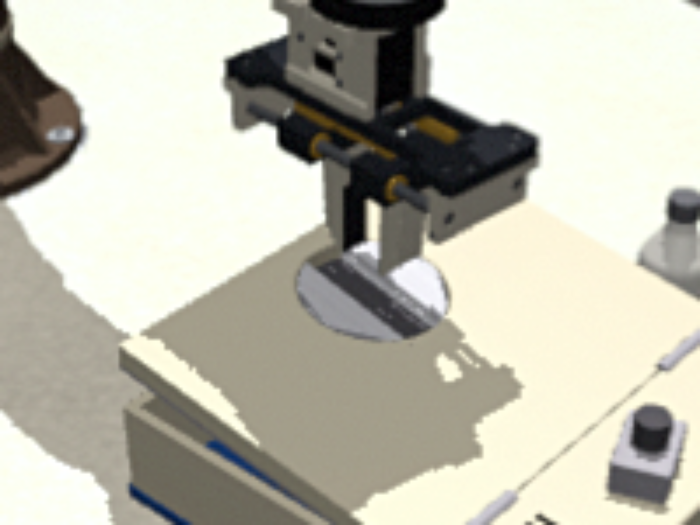

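```bash
python3 - <<'E'
from m import *
o=observe(); M=R.from_rotvec(o["ee_rot"]); print(o["position"],o["force"],o["dq"].round(4))
P=[[sx*.0095,y,0] for y in(-.034,-.015,.015,.034) for sx in(-1,1)]
for p,q in zip(P,(proj("scene",M.apply(P)+o["position"])-[150,60])*3.5): print(p,q.round())
print("disc pts",((proj("scene",[[.541,.0735,.118],[.541,.0735,.1]])-[150,60])*3.5).round())
E
```

```text
[0.53551624 0.0770661  0.10736548] [ 0.73126258 -0.53080702 -0.40826658] [-0.0008 -0.0073  0.004  -0.0082  0.001   0.0058 -0.0028]
[-0.0095, -0.034, 0] [322. 281.]
[0.0095, -0.034, 0] [344. 269.]
[-0.0095, -0.015, 0] [342. 293.]
[0.0095, -0.015, 0] [365. 282.]
[-0.0095, 0.015, 0] [375. 314.]
[0.0095, 0.015, 0] [397. 302.]
[-0.0095, 0.034, 0] [397. 328.]
[0.0095, 0.034, 0] [419. 316.]
disc pts [[371. 290.]
 [370. 314.]]
```

```bash
python3 - <<'E'
from m import *
o=observe(); M=R.from_rotvec(o["ee_rot"]); out=[]
P=M.apply([[sx*.0095,y,z] for y in(-.034,-.015,.015,.034) for sx in(-1,1) for z in (0,-.066)])+o["position"]
for c,(u,w) in(("scene",(205,85)),("top",(180,190))):
    im=np.clip(get_image(c)*1.8,0,255).astype(np.uint8); k=4 if c=="scene" else 4
    cr=cv2.resize(im[w:w+95,u:u+95],None,fx=k,fy=k,interpolation=cv2.INTER_CUBIC)[:,:,::-1].copy()
    for i,q in enumerate((proj(c,P)+.5-[u,w])*k): cv2.circle(cr,tuple(int(t) for t in q),3,(0,0,255) if i%2==0 else (255,0,0),-1)
    out.append(cr)
cv2.imwrite("pics/c4.png",np.hstack(out))
E
```

```text
(no output)
```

View pics/c4.png

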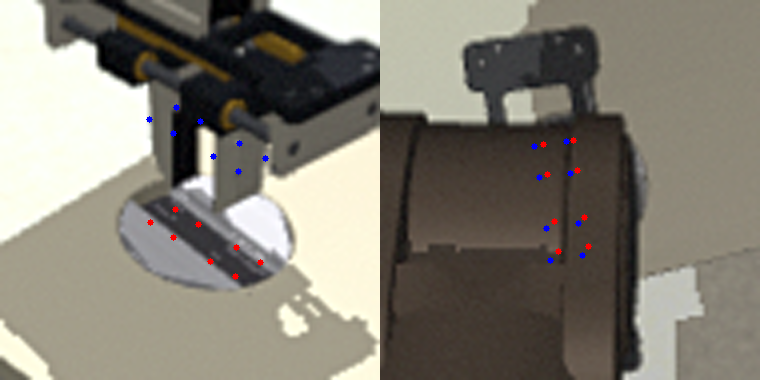

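The picture shows the finger columns matching the prediction, but the tips appear about 30 mm higher than the state says, and no contact force is felt. I'll correct the lateral drift and go down in small steps, watching the force.

Request:
jog_arm(motion=[[[-0.0025,0.001,0.0,0,0,0.008,0.35],[-0.0047,0.0021,0.0,0,0,0.008,0.35],[-0.0047,0.0021,0.003,0,0,0.008,0.35],[-0.0047,0.0021,0.006,0,0,0.008,0.35],[-0.0047,0.0021,0.008,0,0,0.008,0.35],[-0.0047,0.0021,0.008,0,0,0.008,0.35]]])

```text
clock: 4.63
position: [0.5378, 0.0726, 0.0988]
ee_rot: [-2.073, -2.359, 0.001]
force: [0.6, 0.1, -1.3]
width: 0.327
gripper_force: 0.0
```

```bash
python3 go.py .538 .0728 .085 7.4
```

```text
t 4.6333 p [0.5378 0.0726 0.0988] yhead 7.39 w 0.3273703005879466 F [ 0.6  0.1 -1.3] T [-0.08  0.04  0.03]
shift [0.0002 0.0002 0.0138] joints [-0.59  0.43  0.48  1.92 -0.26  0.86  0.16]
turn [-0.001   0.     -0.0002]
```

Request:
jog_arm(motion=[[[0,0,0.003,0,0,0,0.35],[0,0,0.006,0,0,0,0.35],[0,0,0.009,0,0,0,0.35],[0,0,0.012,0,0,0,0.35],[0,0,0.012,0,0,0,0.35]]])

```text
clock: 5.05
position: [0.5378, 0.0726, 0.0867]
ee_rot: [-2.073, -2.36, 0.001]
force: [-0.3, 0.1, 0.4]
width: 0.323
gripper_force: 0.0
```

```bash
python3 go.py .538 .0728 .085 7.4; python3 - <<'E'
from m import *
o=observe(); M=R.from_rotvec(o["ee_rot"]); out=[]
P=M.apply([[sx*.0095,y,z] for y in(-.034,-.015,.015,.034) for sx in(-1,1) for z in (0,-.066)])+o["position"]
u,w,k=170,60,5
im=np.clip(get_image("scene")*1.8,0,255).astype(np.uint8)
cr=cv2.resize(im[w:w+115,u:u+150],None,fx=k,fy=k,interpolation=cv2.INTER_CUBIC)[:,:,::-1].copy()
for i,q in enumerate((proj("scene",P)+.5-[u,w])*k): cv2.circle(cr,tuple(int(t) for t in q),2,(0,0,255) if i%2==0 else (255,0,0),-1)
cv2.imwrite("pics/c5.png",cr)
E
```

```text
t 5.05 p [0.5378 0.0726 0.0867] yhead 7.39 w 0.32341791081675386 F [-0.3  0.1  0.4] T [-0.08  0.02 -0.04]
shift [0.0002 0.0002 0.0017] joints [-0.58  0.44  0.48  1.93 -0.27  0.83  0.17]
turn [-0.0009  0.0001 -0.0002]
```

View pics/c5.png

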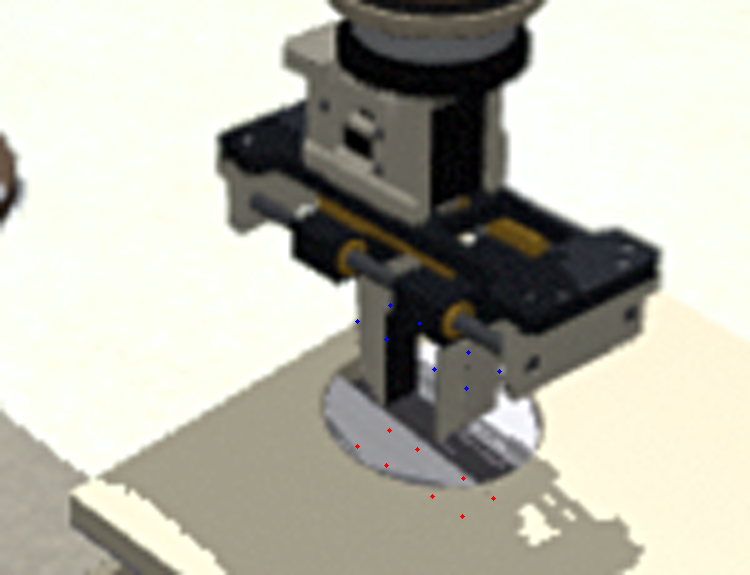

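The tips now stand about level with the disc face, near (440,440). There is still no force, so the state reads roughly 30 mm too low. I continue down, guided by force.

Request:
jog_arm(motion=[[[0,0,0.003,0,0,0,0.35],[0,0,0.006,0,0,0,0.35],[0,0,0.009,0,0,0,0.35],[0,0,0.009,0,0,0,0.35]]])

```text
clock: 5.43
position: [0.5379, 0.0726, 0.0778]
ee_rot: [-2.073, -2.36, 0.001]
force: [0.0, 0.6, -0.1]
width: 0.328
gripper_force: 0.0
```

Request:
jog_arm(motion=[[[0,0,0.003,0,0,0,0.35],[0,0,0.006,0,0,0,0.35],[0,0,0.006,0,0,0,0.35]]])

```text
clock: 5.68
position: [0.5382, 0.0726, 0.0719]
ee_rot: [-2.074, -2.36, 0.0]
force: [0.2, -0.2, 2.1]
width: 0.326
gripper_force: 0.7
```

```bash
python3 go.py .538 .0728 .085 7.4; python3 - <<'E'
from m import *
u,w,k=215,100,8
im=np.clip(get_image("scene")*1.6,0,255).astype(np.uint8)
cr=cv2.resize(im[w:w+72,u:u+95],None,fx=k,fy=k,interpolation=cv2.INTER_CUBIC)[:,:,::-1].copy()
cv2.imwrite("pics/c6.png",cr)
E
```

```text
t 5.6833 p [0.5382 0.0726 0.0719] yhead 7.39 w 0.3262834167635741 F [ 0.2 -0.2  2.1] T [-0.13  0.06 -0.05]
shift [ 0.0002 -0.0001 -0.0131] joints [-0.57  0.46  0.47  1.94 -0.28  0.8   0.18]
turn [-0.0003  0.0001 -0.0002]
```

View pics/c6.png

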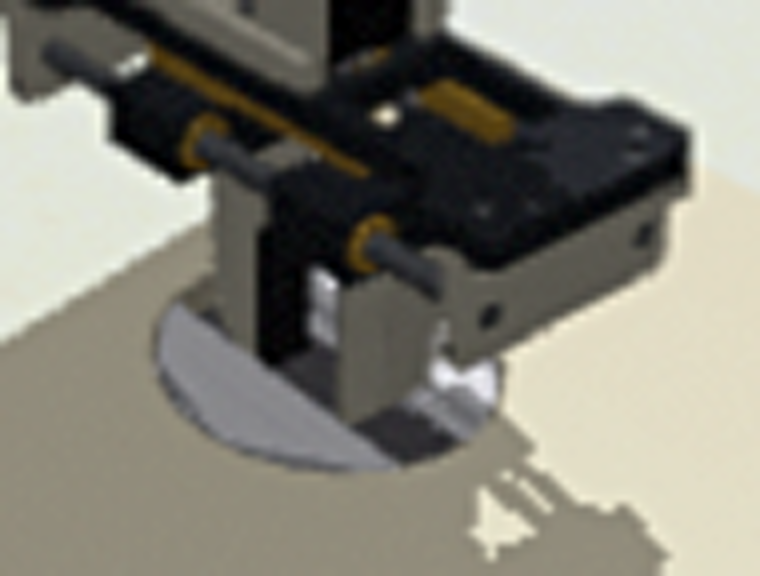

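Both fingers stand in the slot, and contact has begun at 2 N. Now I press down.

Request:
jog_arm(motion=[[[0,0,0.003,0,0,0,0.35],[0,0,0.006,0,0,0,0.35],[0,-0.001,0.009,0,0,0,0.35],[0,-0.001,0.012,0,0,0,0.35],[0,-0.001,0.012,0,0,0,0.35]]])

```text
clock: 6.15
position: [0.5376, 0.0724, 0.0601]
ee_rot: [2.073, 2.359, 0.0]
force: [1.0, -0.4, 5.2]
width: 0.328
gripper_force: 2.1
```

Request:
jog_arm(motion=[[[0,0,0.002,0,0,0,0.35],[0,-0.001,0.004,0,0,0,0.35],[0,-0.001,0.004,0,0,0,0.35]]])

```text
clock: 6.4
position: [0.5373, 0.0724, 0.0566]
ee_rot: [2.073, 2.359, 0.002]
force: [3.4, -0.3, 4.3]
width: 0.322
gripper_force: 2.5
```

Request:
jog_arm(motion=[[[0,0,0.002,0,0,0,0.35],[0,-0.0005,0.003,0,0,0,0.35],[0,-0.0005,0.003,0,0,0,0.35]]])

```text
clock: 6.65
position: [0.5374, 0.0724, 0.0551]
ee_rot: [2.073, 2.358, 0.004]
force: [-0.7, -0.3, 20.4]
width: 0.327
gripper_force: 9.7
```

Shut and pressing with 20 N. Now turn clockwise, which is +z in the tool frame.

Request:
jog_arm(motion=[[[0,0,0,0,0,0.08,0.35],[0,0,0,0,0,0.16,0.35],[0,0,0,0,0,0.24,0.35],[0,0,0,0,0,0.32,0.35],[0,0,0,0,0,0.4,0.35],[0,0,0,0,0,0.48,0.35],[0,0,0,0,0,0.56,0.35],[0,0,0,0,0,0.64,0.35],[0,0,0,0,0,0.72,0.35],[0,0,0,0,0,0.72,0.35]]])

```text
clock: 7.48
position: [0.5368, 0.0725, 0.055]
ee_rot: [-2.776, -1.471, -0.003]
force: [-2.9, -0.0, 24.1]
width: 0.325
gripper_force: 12.0
```

```bash
python3 go.py .5374 .0724 .055 -77
```

```text
t 7.4833 p [0.5368 0.0725 0.055 ] yhead -34.17 w 0.3253058176726908 F [-2.9 -0.  24.1] T [-0.11  0.94 -0.09]
shift [0.0003 0.0006 0.    ] joints [-0.7   0.52  0.66  1.97 -0.45  0.79 -0.38]
turn [ 1.000e-04 -2.300e-03  7.476e-01]
```

Request:
jog_arm(motion=[[[0,0,0,0,0,0.09,0.35],[0,0,0,0,0,0.18,0.35],[0,0,0,0,0,0.27,0.35],[0,0,0,0,0,0.36,0.35],[0,0,0,0,0,0.45,0.35],[0,0,0,0,0,0.54,0.35],[0,0,0,0,0,0.63,0.35],[0,0,0,0,0,0.72,0.35],[0,0,0,0,0,0.8,0.35],[0,0,0,0,0,0.8,0.35]]])

```text
clock: 8.32
position: [0.5369, 0.0729, 0.055]
ee_rot: [-3.128, -0.275, -0.003]
force: [-4.1, 3.2, 26.3]
width: 0.326
gripper_force: 12.9
```

```bash
python3 go.py .5374 .0724 .055 -77
```

```text
t 8.3167 p [0.5369 0.0729 0.055 ] yhead -79.97 w 0.32602209721060893 F [-4.1  3.2 26.3] T [0.41 1.   0.02]
shift [ 0.0004  0.0006 -0.    ] joints [-0.84  0.6   0.88  1.98 -0.62  0.85 -1.01]
turn [-0.0013 -0.0022 -0.0518]
```

Request:
jog_arm(motion=[[[0,0,0,0,0,0.04,0.35],[0,0,0,0,0,0.08,0.35],[0,0,0,0,0,0.12,0.35],[0,0,0,0,0,0.12,0.35]]])

```text
clock: 8.65
position: [0.5375, 0.0727, 0.0551]
ee_rot: [-3.139, -0.091, -0.005]
force: [-2.0, 1.6, 23.4]
width: 0.325
gripper_force: 15.0
```

```bash
python3 go.py .5374 .0724 .055 -77
```

```text
t 8.65 p [0.5375 0.0727 0.0551] yhead -86.67 w 0.3249346104635088 F [-2.   1.6 23.4] T [0.21 0.45 0.39]
shift [-0.0001  0.0003  0.0001] joints [-0.86  0.61  0.92  1.98 -0.64  0.86 -1.1 ]
turn [-0.0009 -0.0031 -0.1687]
```

Request:
jog_arm(motion=[[[0,0,0,0,0,0.03,0.35],[0,0,0,0,0,0.06,0.35],[0,0,0,0,0,0.06,0.35]]])

```text
clock: 8.9
position: [0.5374, 0.0727, 0.0551]
ee_rot: [-3.141, -0.003, -0.004]
force: [-1.8, -0.1, 23.8]
width: 0.331
gripper_force: 38.8
```

```bash
python3 go.py .5374 .0724 .055 -77
```

```text
t 8.9 p [0.5374 0.0727 0.0551] yhead -89.88 w 0.331153110924997 F [-1.8 -0.1 23.8] T [-0.03  0.55  2.01]
shift [-0.      0.0003  0.0001] joints [-0.87  0.62  0.93  1.98 -0.66  0.87 -1.14]
turn [-0.0003 -0.0027 -0.2248]
```

A 2 N m torque means the stop is reached. I back off within the slot's slack and lift out.

Request:
jog_arm(motion=[[[0,0,0,0,0,-0.06,0.35],[0,0,0,0,0,-0.12,0.35],[0,0,-0.002,0,0,-0.17,0.35],[0,0,-0.006,0,0,-0.17,0.35],[0,0,-0.012,0,0,-0.17,0.35],[0,0,-0.02,0,0,-0.17,0.35],[0,0,-0.04,0,0,-0.17,0.35],[0,0,-0.07,0,0,-0.17,0.35],[0,0,-0.1,0,0,-0.17,0.35],[0,0,-0.12,0,0,-0.17,0.35]]])

```text
clock: 9.73
position: [0.5356, 0.0717, 0.1759]
ee_rot: [3.13, 0.263, 0.0]
force: [0.8, 0.4, 0.2]
width: 0.326
gripper_force: 0.0
```

```bash
python3 go.py .5374 .0724 .055 -77; python3 - <<'E'
from m import *
im=np.clip(get_image("scene")*1.8,0,255).astype(np.uint8)[60:260,150:400]
cv2.imwrite("pics/e.png",cv2.resize(im,None,fx=3,fy=3)[:,:,::-1])
E
```

```text
t 9.7333 p [0.5356 0.0717 0.1759] yhead -80.4 w 0.32598780745512046 F [0.8 0.4 0.2] T [-0.1   0.06  0.05]
shift [ 0.0018 -0.0004  0.1209] joints [-0.96  0.45  1.04  1.86 -0.44  1.09 -1.16]
turn [ 0.0002 -0.0001 -0.0594]
```

View pics/e.png

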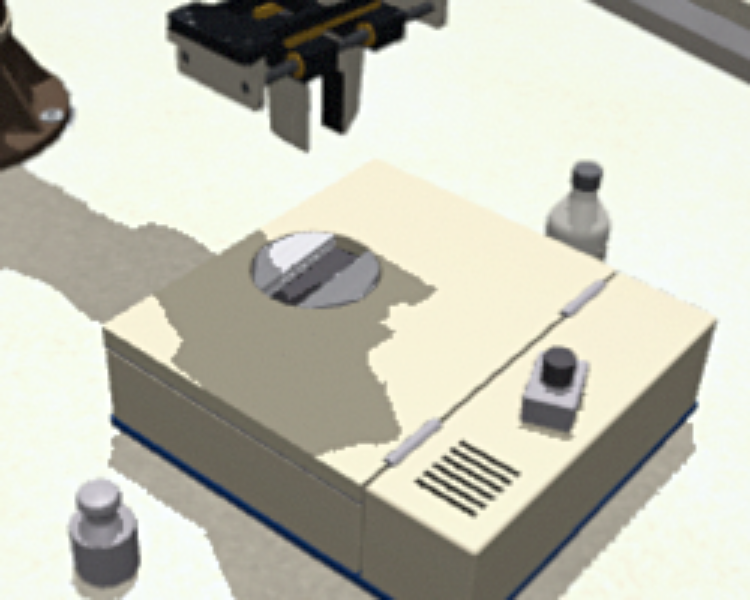

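The panel is flush and stays down. The slot at (317,270) runs parallel to the hinge line, and the weight, bottle and jaw are in place.

```bash
python3 -c "from cell import *; print(sign_off())"
```

```text
the job is handed in; nothing more can be done
None
```

The panel is pressed flush and stays down by itself, with the fastener turned clockwise until the torque rose to 2 N m at its stop; the hand is clear, the weight, bottle and jaw look undisturbed, and the job was handed in at about 10 s.

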